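Pin the clamshell jig shut and keep it pressed

ROBOT

A 6-joint arm with a two-finger parallel gripper is mounted at the origin on a cart in front of the work surface, level with it; the furniture and walls round the work are solid. World frame = base frame: x ahead of the robot, y to its left, z up, the work surface at z = 0. Lengths are in m, angles in rad, forces in N, time in s.
With the tool pointing down it reaches from about 0.3 to 0.85 m from the base axis. Payload 4.2 kg.
Tool frame: the origin (TCP) lies at the very end of the fingers, on their centre line; the grasp point (between the pads) lies 19 mm behind it; x points along the fingers, y is the direction in which the jaws open and shut, and the axes are right-handed (so a half turn about x gives the same grasp; the last joint's range is limited). The gripper opens to 91 mm and grips with 3 to 60 N. Pads are 32 mm wide; open, the fingers measure 118 mm over their backs; the gripper's body (76 mm by 178 mm) begins 60 mm behind the grasp point.
Start: joints at [1.229, 0.32, 1.565, -0, 1.257, -0.02], TCP at [0.182, 0.545, 0.214] pointing down, gripper open.
Joint ranges: [-3.11, 3.11], [-0.84, 2.01], [0.21, 2.61], [-1.34, 4.49], [0.05, 2.63], [-2.56, 2.56]. Speed limits (rad/s): [2.57, 2.57, 3.14, 3.14, 3.14, 3.14].

INTERFACE

Orientations are given as a rotation vector (axis times angle).
In Python, from plant import arm gives the robot as it stands.
- The arm moves only by the tool send_rows, never from a script. Its argument "series" is a list of rows, each a list of 7 numbers: the shift along the world's x, y, z in mm, then the turn, a rotation vector about the world's x, y, z in rad, then the closure, from 0 (fully open) to 1 (shut). A call has 1 to 12 rows; each row is the pose to reach, as a shift and turn from the pose commanded when the call began; what a row does not reach only later rows make up. A row lasts 1/12 s, in which the tool goes at most 41.7 mm and 7.16 degrees, less where a joint would pass 70% of its speed; a pose out of reach is approached as far as the arm can. A call with a gripper value outside its range is refused whole. The fingers move at their own pace and stop on an object; the grip force is fixed at half the most. Time passes only in rows, so rows that repeat a pose let the fingers close. It gives the time, the measured TCP pose, the force and the opening at its end, in the units of the state.
- arm.get_obs(): the state, without advancing time (a new reading comes with each control period).
- arm.capture(name): name is "scene" or "top" or "wrist"; returns the picture (480x640x3 uint8, blue, green, red); there is no depth.
- arm.calibration(name): a dict with "intrinsics" (3x3 intrinsics, pixels), "extrinsics" (4x4, takes a point from world to camera coordinates). Camera axes: x right, y down, z forward; pixel columns grow to the right and rows downward; lengths in m; the calibration is good to about 2 mm. A picture is of the moment at which its call begins: read the wrist's pose just before it. calibration takes no time and is no camera call; for the wrist camera it gives the pose at the moment of the call.
- arm.sign_off(): hands the job in, once; it reports no verdict.
Trained networks look in the newest picture that a camera, given by its name, has taken for a name from the list of things; names that differ only in an ending like _2 or _b are one class to them, and where a whole thing is asked for, a point or a joint stands for the part that bears it (a point fixed in the world has none). Each returns a list of dicts, best first, with "p" (0 to 1); they miss things now and then, are a little off and sometimes report something else, mostly with a low value. They report only what shows in the picture. A call takes as long as a camera call.
- arm.spot_in(target, camera): "position" ([x, y, z] in m, in world coordinates, good to about 4 mm: the middle of the surface that is visible of it).
The state is a dict: "time": time; "joint_pos": joint angles; "joint_vel": joint speeds; "joint_torque": joint torques, N m; "eef_pos": TCP position; "eef_rot": TCP orientation; "contact_force": force on the tool from outside, world axes, zero at the start; "torque": the same for the moment, N m; "width": finger opening in m.
Only numpy, scipy, OpenCV 4.12 (cv2) and the standard library are available. Lean on these libraries where they do the work, as an engineer would, in place of code of your own. Each camera call takes 0.05 s, during which the arm holds its last target. There are 200 camera calls.

TASK

Lift the small brown bottle out of the open clamshell jig and stand it upright on the free worktop, clear of the jig; then swing the jig's upper half down and push the steel pin from its parking block through the aligned holes of both halves. Finish while still holding: keep pushing the pin's head down, or the upper half itself, so that the pin is fully home and the two halves stay pressed completely shut against the sprung pad. Leave the other things on the worktop alone.

Things in the scene. Friction and masses are not known exactly. Their poses are not given: they have to be found in the camera images.
- jig: Fixed lower half of an aluminium clamshell jig. Origin: centre of its underside, on the worktop; x runs from its front (pin hole) to its back (hinge), y along the hinge, z up. Foot plate 145x112x8 mm; on it a block 80 mm wide, x from -60 to +55 mm, top 30 mm above the worktop.
- jig_pad_centre (a point): Centre of the top of the jig's spring-loaded black rubber pad (56x56 mm, in a pocket of the block), 33 mm above the worktop when unloaded. The pad yields straight down up to 4 mm and pushes back with 8 to 10 N. Site fixed to the jig.
- jig_lid (a joint): Hinge of the jig's upper half: 0 = fully shut; grows as it swings up and back (1.57 = upright); stop at 2.0; starts between 1.55 and 1.8. Stiff (0.16 N m friction), stays where left. At about 0.055 a rib under it meets the sprung pad and it rests ajar there; 5 to 7 N down at its pin hole shuts it fully; let go, it springs back to about 0.055.
- jig_lid_edge (a point): Middle of the free edge of the upper half, 135 mm from the hinge axis, mid-thickness; moves with it. Upper half: aluminium plate 7 mm thick, 80 mm wide to 123 mm from the hinge axis, then a lip 48 mm wide to 135 mm; 0.2 kg; outer face 38 mm above the worktop when shut. Its pin hole, 14 mm wide, is 103 mm from the axis, midway across.
- jig_hinge (a point): Point on the hinge axis at mid-length, 56 mm behind the jig's origin, 34.5 mm above the worktop; the axis lies in the middle of the upper half's thickness. Fixed to the jig; axes as jig.
- jig_hole (a point): Centre of the mouth of the vertical round pin hole in the lower half's top face, 30 mm above the worktop, 47 mm in front of the jig's origin. Hole 12 mm wide, 22 mm deep, chamfered. The upper half's hole lies over it when that half is down (5.5 mm above its shut place while ajar).
- pin: Steel locking pin, upright, about 70 g. Origin: tip (lower end) of its shank; z up along it. Shank 10 mm diameter, 26 mm long, tapered tip; then a flange 26 mm wide, 5 mm thick; then a round dark knob 18 mm in diameter, 30 mm tall (31 to 61 mm above the tip), to grasp. Home, the flange bears on the upper half. Starts in the pin block, tip 4 mm above the worktop.
- pin_block: Fixed aluminium parking block, 50x50x30 mm, with a 12 mm hole in the middle of its top in which the pin stands, flange on the top. Origin: centre of its underside.
- oil_bottle: Small brown glass bottle with black cap, upright, 26 mm diameter, 50 mm tall, 20 to 60 g; origin at the centre of its base. Starts standing on the rubber pad of the open jig. Free worktop lies between the jig's front and the pin block: the spot 425 mm ahead of the robot's base and 180 mm to its left is always clear.
- canister_0: Bystander, to be left alone: white-topped objective canister, upright, 41 mm diameter, 67 mm tall; loose; origin at the centre of its underside.
- canister_1: Bystander, to be left alone: black objective canister, upright, 41 mm diameter, 67 mm tall; loose; origin at the centre of its underside.
- filter_cube: Bystander, to be left alone: black filter cube, 38x40x35 mm; loose; origin at the centre of its underside.
- calculator: Bystander, to be left alone: grey pocket calculator lying flat, 118x68x12 mm; loose; origin at the centre of its underside.
- coverslips: Bystander, to be left alone: small clear box of cover slips, 30x34x17 mm; loose; origin at the centre of its underside.
- marker: Bystander, to be left alone: felt marker lying flat along its y axis, 13x137x15 mm; loose; origin at the centre of its underside.
- dish: Bystander, to be left alone: round culture dish with lid, 57 mm diameter, 15 mm tall; loose; origin at the centre of its underside.
- tissue_pack: Bystander, to be left alone: flat booklet of lens tissue, 65x95x10 mm; loose; origin at the centre of its underside.

How it is judged:
By the outcome, as a careful person would: the job done as asked, in the order asked, and still so for the second after the job is handed in, while the arm keeps its last pose, push and grip.
It also fails if it takes over 70 s, if anything falls off the work surface, if the arm or the gripper's body presses on something with over 40 N, if the wrist force passes 120 N, or if a joint passes its speed limit or range.

## Working session

There is one attempt and no reset: what is moved stays moved. The work goes in short steps, Python scripts to look and compute and a tool call to move; the robot and the scene stay as the last step left them, time stands still between calls to the robot, and variables do not carry over. Pictures are saved under pics/ and viewed, about 8 in all and at most 12, crops included, and the job is handed in when it is done.

Besides the shell and the picture viewer there is one more tool, called by a JSON object that holds its "fn" and its "kwargs", one argument or row to a line. send_rows: Moves the arm, as the interface text tells. Its arguments: {"type":"object","properties":{"series":{"type":"array"}},"required":["series"]}

```bash
mkdir -p pics; ls
python3 - <<'E'
from plant import arm
import cv2,numpy as np
o=arm.get_obs();print(o)
for c in("scene","top"):
    im=arm.capture(c);cv2.imwrite(f"pics/{c}0.png",im)
    K=arm.calibration(c);print(c,K)
    for t in("jig_hole","jig_pad_centre","jig_hinge","jig_lid_edge","pin","pin_block","oil_bottle","jig"):
        print(t,[(np.round(d["position"],4).tolist(),round(d["p"],2)) for d in arm.spot_in(t,c)[:2]])
E
```

```text
pics
{'time': 0.0, 'joint_pos': array([ 1.22902112e+00,  3.20308068e-01,  1.56566023e+00, -3.37078625e-05,
        1.25740052e+00, -2.00205231e-02]), 'joint_vel': array([-0.00109504, -0.00245719, -0.00028493, -0.001811  , -0.0004377 ,
       -0.00119857]), 'joint_torque': array([-5.16793280e-04, -4.12467170e+01, -2.31979591e+01,  7.27270078e-02,
        4.54407837e-02, -1.42550307e-04]), 'eef_pos': array([0.18168649, 0.54501466, 0.2131183 ]), 'eef_rot': array([ 0.25112852,  1.556296  , -0.2538919 ]), 'contact_force': array([-0.54332087,  0.35613894, -0.0690859 ]), 'torque': array([0.00511783, 0.00482911, 0.042266  ]), 'width': 0.09114541668823622}
scene {'intrinsics': array([[477.93983698,   0.        , 319.18711608],
       [  0.        , 477.93983698, 226.33325486],
       [  0.        ,   0.        ,   1.        ]]), 'extrinsics': array([[ 0.68887278, -0.72448253, -0.02406961, -0.16466839],
       [-0.45757156, -0.40884792, -0.78960221,  0.35728007],
       [ 0.5622122 ,  0.55494904, -0.6131468 ,  0.66987222],
       [ 0.        ,  0.        ,  0.        ,  1.        ]])}
jig_hole
[... 569 characters left out ...]
       [  0.        ,   0.        ,   1.        ]]), 'extrinsics': array([[-0.00894525, -0.99994115, -0.00613758,  0.24041706],
       [-0.99724731,  0.00937261, -0.07355235,  0.48664449],
       [ 0.07360555,  0.00546274, -0.99727247,  1.49830234],
       [ 0.        ,  0.        ,  0.        ,  1.        ]])}
jig_hole [([0.5337, 0.1406, 0.0344], 0.56)]
jig_pad_centre [([0.5333, 0.1352, 0.0293], 0.74)]
jig_hinge [([0.5343, 0.1376, 0.0298], 0.61)]
jig_lid_edge [([0.5881, 0.1249, 0.1345], 0.67)]
pin [([0.4467, 0.2877, 0.0594], 0.62)]
pin_block [([0.438, 0.2831, 0.0274], 0.83), ([0.5819, 0.4004, 0.0675], 0.65)]
oil_bottle [([0.5905, 0.126, 0.1366], 0.51)]
jig [([0.5333, 0.1379, 0.0298], 0.92)]
```

View pics/scene0.png

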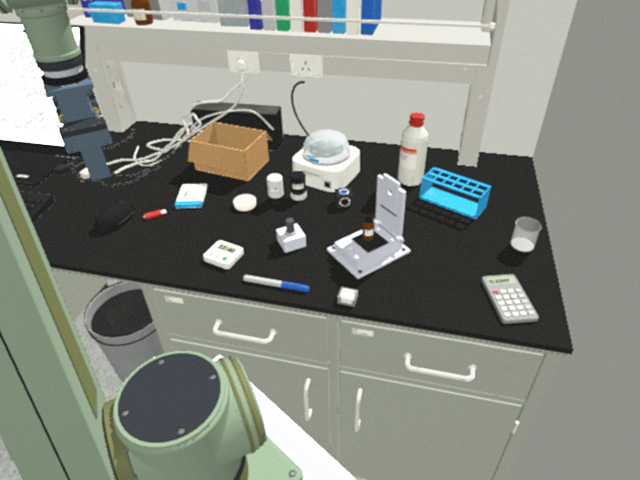

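View pics/top0.png

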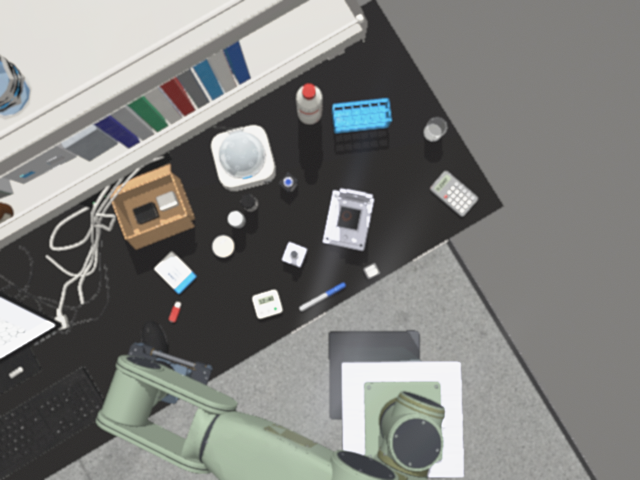

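The scene view shows the open jig at about (370,245), with the bottle in it at (368,229) and the pin block at (291,238). In the top view the jig is at (348,218), hinge side up and slightly turned, and the block is at (294,254). I'll zoom into the top view for the yaw.

```bash
cat > h.py <<'E'
from plant import arm
import numpy as np,cv2
from scipy.spatial.transform import Rotation as R
def ray(c,u,v,z,cal=None):
    k=cal or arm.calibration(c);E=k["extrinsics"];d=E[:3,:3].T@np.linalg.solve(k["intrinsics"],[u,v,1]);o=-E[:3,:3].T@E[:3,3]
    return o+d*(z-o[2])/d[2]
def proj(c,P,cal=None):
    k=cal or arm.calibration(c);E=k["extrinsics"];p=k["intrinsics"]@(E[:3,:3]@np.asarray(P).T+E[:3,3:4]);return (p[:2]/p[2]).T
def down(yaw,pitch=0): # jaw (tool y) along world yaw; x down; pitch tilts about jaw axis
    y=np.array([np.cos(yaw),np.sin(yaw),0]);x=np.array([0,0,-1.]);M=np.c_[x,y,np.cross(x,y)]
    return R.from_rotvec(pitch*y)*R.from_matrix(M)
def delta(pos,rot):
    o=arm.get_obs();q=R.from_rotvec(o["eef_rot"])
    print("t",round(o["time"],2),"d_mm",np.round((np.array(pos)-o["eef_pos"])*1000,1),"rv",np.round((rot*q.inv()).as_rotvec(),3))
E
python3 - <<'E'
from h import *
im=cv2.imread("pics/top0.png")[170:290,270:400]
cv2.imwrite("pics/topc.png",cv2.resize(im,None,fx=5,fy=5,interpolation=2))
o=arm.get_obs();print(R.from_rotvec(o["eef_rot"]).as_matrix().round(3))
E=arm.calibration("wrist")["extrinsics"];q=R.from_rotvec(o["eef_rot"]).as_matrix()
print("cam in tool",q.T@(-E[:3,:3].T@E[:3,3]-o["eef_pos"]),"fwd",q.T@E[2,:3])
E
```

```text
[[ 0.     0.316  0.949]
 [ 0.     0.949 -0.316]
 [-1.     0.     0.   ]]
cam in tool [-0.17091611 -0.00041867 -0.06630283] fwd [0.97135021 0.00110417 0.23765007]
```

View pics/topc.png

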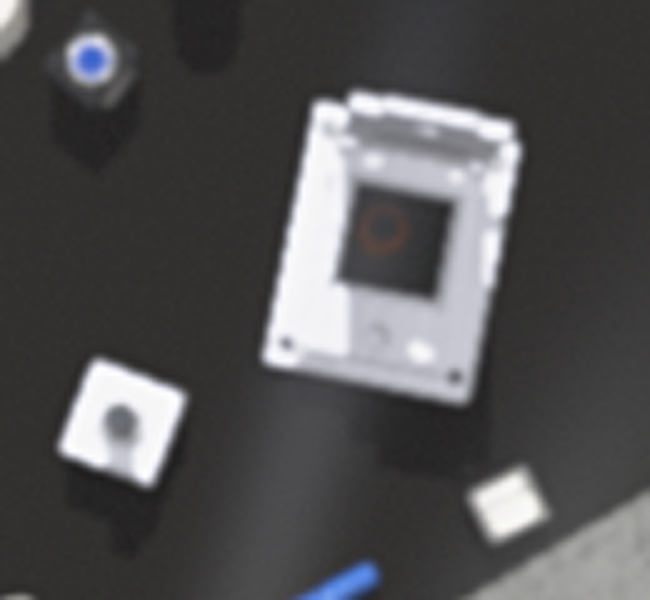

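The crop shows the jig's foot front corners at (265,362) and (468,402), the hole at (378,333), the bottle's top at (383,228) and the pin knob at (120,420).

Run:
```python
from h import *
f=lambda x,y,z:ray("top",270+x/5-.4,170+y/5-.4,z)
P={n:f(*a) for n,a in dict(fl=(265,362,.008),fr=(468,402,.008),bl=(318,105,.008),br=(520,145,.008),hole=(378,333,.03),p1=(355,187,.033),p2=(453,200,.033),p3=(435,297,.033),p4=(337,280,.033),bot=(383,228,.083),knob=(120,420,.065)).items()}
for k,v in P.items(): print(k,v.round(4))
pc=(P["p1"]+P["p2"]+P["p3"]+P["p4"])/4;print("pad",pc)
d=pc-P["hole"];print("yaw hole-pad",np.arctan2(d[1],d[0]))
for a,b in (("fl","bl"),("fr","br"),("p4","p1"),("p3","p2")):
    d=P[b]-P[a];print(np.arctan2(d[1],d[0]),np.linalg.norm(d[:2]))
for a,b in (("fr","fl"),("p3","p4"),("p2","p1")):
    d=P[b]-P[a];print(np.arctan2(d[1],d[0])-np.pi/2,np.linalg.norm(d[:2]))
o=arm.get_obs()
yaw=-.19
b=P["bot"]
delta([b[0]-.03,b[1],.26],down(yaw+np.pi/2))
```

```text
fl [0.4764 0.2093 0.008 ]
fr [0.4536 0.0992 0.008 ]
bl [0.6173 0.1788 0.008 ]
br [0.5942 0.0685 0.008 ]
hole [0.49   0.1487 0.03  ]
p1 [0.5687 0.1602 0.033 ]
p2 [0.5611 0.1076 0.033 ]
p3 [0.5089 0.1181 0.033 ]
p4 [0.5185 0.1705 0.033 ]
bot [0.5407 0.1482 0.083 ]
knob [0.443  0.2862 0.065 ]
pad [0.53931468 0.13911945 0.033     ]
yaw hole-pad -0.1928584076831122
-0.2131447676096666 0.1441767712254365
-0.21463997777082086 0.14385611423935699
-0.202379010343798 0.0511993392786064
-0.19723561054365668 0.053295269108474735
-0.20434507528174795 0.11249158677406734
-0.18212214067711208 0.05332080652885865
-0.14258013955675142 0.05313071627585959
t 0.9 d_mm [ 328.9 -397.3   46. ] rv [-0.     0.     0.132]
```

{"fn": "send_rows", "kwargs": {
  "series": [
    [28,-33,0,0,0,0.01,0],
    [56,-66,0,0,0,0.02,0],
    [85,-99,0,0,0,0.03,0],
    [113,-132,0,0,0,0.04,0],
    [141,-165,0,0,0,0.05,0],
    [169,-198,0,0,0,0.06,0],
    [197,-232,0,0,0,0.07,0],
    [225,-265,0,0,0,0.08,0],
    [254,-298,-5,0,0,0.09,0],
    [282,-331,-10,0,0,0.1,0],
    [310,-364,-13,0,0,0.11,0],
    [334,-397,-13,0,0,0.115,0.3]
  ]
}}

```text
time: 1.9
eef_pos: [0.505, 0.1622, 0.2012]
eef_rot: [0.162, 1.565, -0.162]
contact_force: [-0.3, 0.6, 0.8]
width: 0.087
```

Run:
```python
from h import *
J=-.207
im=arm.capture("wrist");cv2.imwrite("pics/w1.png",im)
for t in("oil_bottle","jig_hole","jig_pad_centre","jig_lid_edge","pin"):
    print(t,[(np.round(d["position"],4).tolist(),round(d["p"],2)) for d in arm.spot_in(t,"wrist")[:2]])
k=arm.calibration("wrist");np.save("k1.npy",k,allow_pickle=True)
o=arm.get_obs();print(o["eef_pos"],o["width"],o["contact_force"])
print("pred bottle top, hole",proj("wrist",[[.5407,.1482,.083],[.4894,.1486,.03],[.5394,.139,.033]],k))
delta([.5407,.1482,.20],down(J+np.pi/2))
```

```text
oil_bottle [([0.5337, 0.1429, 0.0723], 0.95)]
jig_hole [([0.5369, 0.1313, 0.0279], 0.92), ([0.3462, 0.1838, 0.0163], 0.29)]
jig_pad_centre [([0.5353, 0.1312, 0.0283], 0.67)]
jig_lid_edge [([0.5786, 0.1199, 0.1167], 0.76)]
pin [([0.4442, 0.2826, 0.0557], 0.82)]
[0.50336773 0.16467028 0.20153048] 0.0648875233193154 [ 0.5168354   0.52739597 -0.37256215]
pred bottle top, hole [[306.8382675  290.06891293]
 [296.17380489 213.42646592]
 [297.73532121 271.10119691]]
t 2.2 d_mm [ 37.3 -16.5  -1.5] rv [-0.001 -0.001 -0.001]
```

View pics/w1.png

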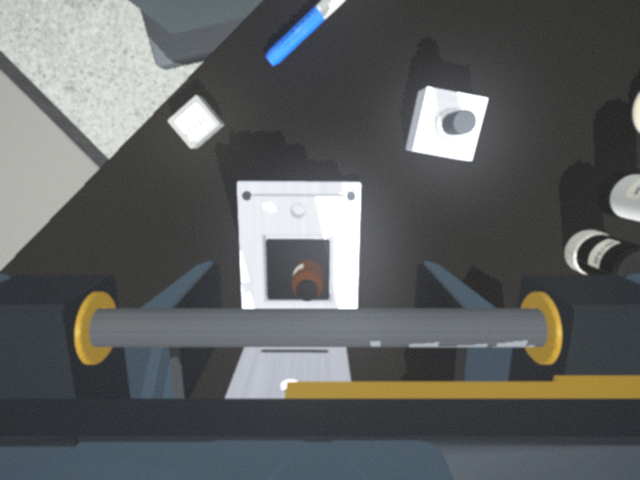

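The wrist view shows the bottle's cap at (307,290) and the hole at (298,210), both within about 3 px of prediction. I'm descending on the bottle.

{"fn": "send_rows", "kwargs": {
  "series": [
    [17,-8,-10,0,0,0,0.3],
    [34,-16,-30,0,0,0,0.3],
    [34,-16,-60,0,0,0,0.3],
    [34,-16,-85,0,0,0,0.3],
    [34,-16,-110,0,0,0,0.3],
    [34,-16,-135,0,0,0,0.3],
    [34,-16,-150,0,0,0,0.3],
    [34,-16,-158,0,0,0,0.3],
    [34,-16,-158,0,0,0,0.3],
    [34,-16,-158,0,0,0,0.3]
  ]
}}

```text
time: 3.03
eef_pos: [0.538, 0.149, 0.0441]
eef_rot: [0.161, 1.564, -0.161]
contact_force: [-0.6, 0.7, -0.6]
width: 0.0642
```

Run:
```python
from h import *
o=arm.get_obs();print(o["eef_pos"],o["width"],o["contact_force"]);delta([.5377,.1488,.042],down(-.207+np.pi/2))
```

```text
[0.53802389 0.14900531 0.04405306] 0.06422334412212853 [-0.60613457  0.65750719 -0.59493684]
t 3.03 d_mm [-0.3 -0.2 -2.1] rv [-0.     0.001 -0.002]
```

{"fn": "send_rows", "kwargs": {
  "series": [
    [0,0,0,0,0,0,1],
    [0,0,0,0,0,0,1],
    [0,0,0,0,0,0,1],
    [0,0,0,0,0,0,1],
    [0,0,0,0,0,0,1],
    [0,0,0,0,0,0,1]
  ]
}}

```text
time: 3.53
eef_pos: [0.5382, 0.1478, 0.0438]
eef_rot: [0.163, 1.564, -0.162]
contact_force: [0.1, -0.1, -0.2]
width: 0.0269
```

{"fn": "send_rows", "kwargs": {
  "series": [
    [0,0,15,0,0,0,1],
    [0,0,35,0,0,0,1],
    [0,0,60,0,0,0,1],
    [-25,6,70,0,0,0,1],
    [-55,15,70,0,0,0,1],
    [-85,23,65,0,0,0,1],
    [-113,31,45,0,0,0,1],
    [-113,31,20,0,0,0,1],
    [-113,31,0,0,0,0,1],
    [-113,31,-18,0,0,0,1],
    [-113,31,-27,0,0,0,1],
    [-113,31,-27,0,0,0,1]
  ]
}}

```text
time: 4.53
eef_pos: [0.4237, 0.1784, 0.0149]
eef_rot: [0.161, 1.568, -0.164]
contact_force: [-0.2, 0.5, 0.4]
width: 0.024
```

Run:
```python
from h import *
o=arm.get_obs();print(o["eef_pos"],o["width"],o["contact_force"])
im=arm.capture("wrist");cv2.imwrite("pics/w2.png",im)
```

```text
[0.42370501 0.17838119 0.01492429] 0.02395628656471573 [-0.21599102  0.48181887  0.43955851]
```

View pics/w2.png

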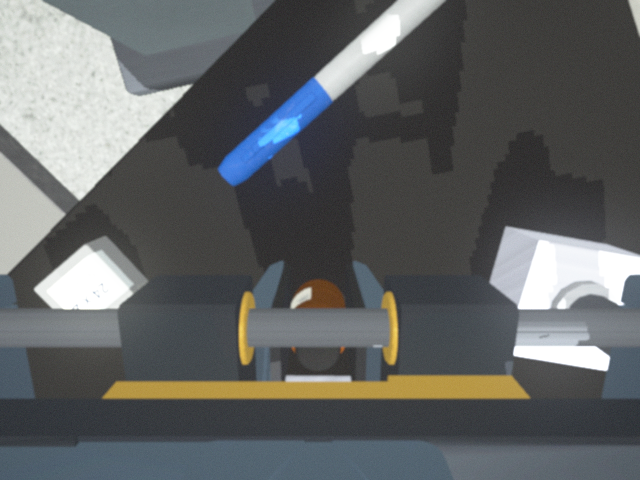

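The picture shows the bottle between the fingers at (318,320). I'm lowering the last few mm.

{"fn": "send_rows", "kwargs": {
  "series": [
    [0,0,-1,0,0,0,1],
    [0,0,-2,0,0,0,1],
    [0,0,-3,0,0,0,1],
    [0,0,-3,0,0,0,1]
  ]
}}

```text
time: 4.92
eef_pos: [0.4254, 0.179, 0.014]
eef_rot: [0.163, 1.564, -0.162]
contact_force: [-0.3, 0.3, 0.0]
width: 0.0239
```

{"fn": "send_rows", "kwargs": {
  "series": [
    [0,0,-1,0,0,0,1],
    [0,0,-2,0,0,0,1],
    [0,0,-2,0,0,0,1]
  ]
}}

```text
time: 5.17
eef_pos: [0.4255, 0.1791, 0.0124]
eef_rot: [0.163, 1.564, -0.162]
contact_force: [-1.9, -0.8, 7.2]
width: 0.0237
```

{"fn": "send_rows", "kwargs": {
  "series": [
    [0,0,1,0,0,0,0.3],
    [0,0,1,0,0,0,0.3],
    [0,0,1,0,0,0,0.3],
    [0,0,1,0,0,0,0.3],
    [0,0,20,0,0,0,0.3],
    [0,0,45,0,0,0,0.3],
    [0,0,75,0,0,0,0.3],
    [0,0,110,0,0,0,0.5],
    [0,0,145,0,0,0,1],
    [0,0,180,0,0,0,1],
    [0,0,210,0,0,0,1],
    [0,0,210,0,0,0,1]
  ]
}}

```text
time: 6.17
eef_pos: [0.4283, 0.1802, 0.2275]
eef_rot: [0.167, 1.554, -0.158]
contact_force: [0.4, 0.3, -0.3]
width: 0.0333
```

Run:
```python
from h import *
o=arm.get_obs();print(o["eef_pos"],o["joint_pos"])
im=arm.capture("wrist");cv2.imwrite("pics/w3.png",im)
k=arm.calibration("wrist");np.save("k3.npy",k,allow_pickle=True)
for t in("oil_bottle","jig_lid_edge","pin","pin_block"):
    print(t,[(np.round(d["position"],4).tolist(),round(d["p"],2)) for d in arm.spot_in(t,"wrist")[:2]])
arm.capture("scene")
for t in("jig_lid_edge","oil_bottle"):print(t,[(np.round(d["position"],4).tolist(),round(d["p"],2)) for d in arm.spot_in(t,"scene")[:2]])
```

```text
[0.42827486 0.18022792 0.22751167] [ 3.73504212e-01  1.28924622e-01  1.78504432e+00  1.04756777e-04
  1.21506281e+00 -9.90543738e-01]
oil_bottle []
jig_lid_edge []
pin [([0.4413, 0.282, 0.0555], 0.86), ([0.3263, 0.2128, 0.0138], 0.57)]
pin_block [([0.4349, 0.2738, 0.0313], 0.79)]
jig_lid_edge [([0.5878, 0.121, 0.1033], 0.63), ([0.6318, 0.2876, 0.0293], 0.46)]
oil_bottle [([0.427, 0.1724, 0.0296], 0.47)]
```

View pics/w3.png

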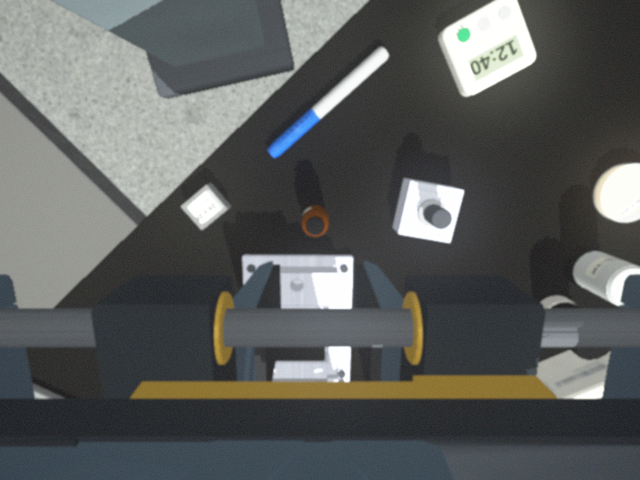

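The bottle stands upright at (315,221) and the pin knob is at (437,214). Next I'll plan the lid sweep from behind.

```bash
cat >> h.py <<'E'
JO=np.array([.5354,.1389,0]);JY=-.207;RJ=R.from_rotvec([0,0,JY])
def w(x,y,z): return JO+RJ.apply(np.array([x,y,z])/1000)
E
python3 - <<'E'
from h import *
k3=np.load("k3.npy",allow_pickle=True).item()
print("bottle cap",ray("wrist",315,223,.05,k3),"knob",ray("wrist",437,215,.065,k3))
k1=np.load("k1.npy",allow_pickle=True).item()
print("knob from w1",ray("wrist",461,122,.065,k1),"hole w1",ray("wrist",298,210,.03,k1))
c=ray("top",270+435/5,170+105/5,.17);print("lid edge jig",RJ.inv().apply(c-JO)*1000)
for z in(.3,.45,.6):print("shelf",z,RJ.inv().apply(ray("top",345,45,z)-JO)*1000)
o=arm.get_obs();p=o["eef_pos"]
D=lambda q:np.round((q-p)*1000).tolist()
print("over",D(w(110,0,228)),"behind",D(w(110,0,115)))
for th in np.r_[1.75:0:-.2,.05]:
    r=80;x=56-r*np.cos(th)+3.5*np.sin(th)+16;z=34.5+r*np.sin(th)+3.5*np.cos(th)
    print(round(th,2),D(w(x,0,z)),w(x,0,z).round(3))
delta(p,down(JY+np.pi/2))
E
```

```text
bottle cap [0.42610952 0.17793511 0.05      ] knob [0.43764256 0.27917109 0.065     ]
knob from w1 [0.44301622 0.28441744 0.065     ] hole w1 [0.48682485 0.15077964 0.03      ]
lid edge jig [ 56.36869242  -1.59930972 170.        ]
shelf 0.3 [355.76895485  93.8914331  300.        ]
shelf 0.45 [291.35152266  89.07419652 450.        ]
shelf 0.6 [226.93409047  84.25695994 600.        ]
over [219.0, -62.0, 8.0] behind [219.0, -62.0, -105.0]
1.75 [199.0, -58.0, -108.0] [0.623 0.12  0.113]
1.55 [183.0, -55.0, -106.0] [0.608 0.124 0.115]
1.35 [168.0, -52.0, -107.0] [0.592 0.127 0.113]
1.15 [153.0, -49.0, -111.0] [0.577 0.13  0.109]
0.95 [139.0, -46.0, -119.0] [0.563 0.133 0.102]
0.75 [127.0, -43.0, -129.0] [0.551 0.136 0.092]
0.55 [117.0, -41.0, -141.0] [0.541 0.138 0.079]
0.35 [109.0, -39.0, -155.0] [0.533 0.139 0.065]
0.15 [105.0, -38.0, -170.0] [0.529 0.14  0.05 ]
0.05 [103.0, -38.0, -178.0] [0.528 0.14  0.042]
t 6.57 d_mm [0. 0. 0.] rv [ 0.001 -0.003 -0.   ]
```

{"fn": "send_rows", "kwargs": {
  "series": [
    [36,-10,0,0,0,0,1],
    [73,-21,0,0,0,0,1],
    [109,-31,0,0,0,0,1],
    [146,-41,0,0,0,0,1],
    [182,-52,0,0,0,0,1],
    [219,-62,0,0,0,0,1],
    [219,-62,-20,0,0,0,1],
    [219,-62,-50,0,0,0,1],
    [219,-62,-80,0,0,0,1],
    [219,-62,-105,0,0,0,1],
    [219,-62,-105,0,0,0,1]
  ]
}}

```text
time: 7.48
eef_pos: [0.6399, 0.1161, 0.1095]
eef_rot: [0.16, 1.578, -0.165]
contact_force: [-0.9, -0.3, -0.4]
width: 0.0004
```

Run:
```python
from h import *
o=arm.get_obs();p=o["eef_pos"];print(p,o["contact_force"],o["width"])
for th in [1.57,1.4,1.25,1.1,.95,.8,.65,.5,.4,.3,.2,.12]:
    r=80;x=56-r*np.cos(th)+3.5*np.sin(th)+16;z=34.5+r*np.sin(th)+3.5*np.cos(th)
    print(th,np.round((w(x,0,z)-p)*1000).tolist())
delta(p,down(JY+np.pi/2))
```

```text
[0.63989558 0.11614218 0.10947823] [-0.90591252 -0.33410437 -0.43647459] 0.0003636428796936188
1.57 [-31.0, 7.0, 5.0]
1.4 [-44.0, 10.0, 4.0]
1.25 [-55.0, 12.0, 2.0]
1.1 [-66.0, 15.0, -2.0]
0.95 [-77.0, 17.0, -8.0]
0.8 [-86.0, 19.0, -15.0]
0.65 [-94.0, 21.0, -24.0]
0.5 [-101.0, 22.0, -34.0]
0.4 [-105.0, 23.0, -41.0]
0.3 [-108.0, 23.0, -48.0]
0.2 [-110.0, 24.0, -56.0]
0.12 [-111.0, 24.0, -62.0]
t 7.48 d_mm [0. 0. 0.] rv [ 0.002 -0.013  0.   ]
```

{"fn": "send_rows", "kwargs": {
  "series": [
    [-18,3,0,0,0,0,1],
    [-36,6,-2,0,0,0,1],
    [-48,9,-3,0,0,0,1],
    [-60,11,-5,0,0,0,1],
    [-71,14,-9,0,0,0,1],
    [-82,16,-15,0,0,0,1],
    [-91,18,-22,0,0,0,1],
    [-99,20,-31,0,0,0,1],
    [-99,20,-31,0,0,0,1]
  ]
}}

```text
time: 8.23
eef_pos: [0.5432, 0.137, 0.0853]
eef_rot: [0.161, 1.567, -0.162]
contact_force: [0.5, -0.2, -0.7]
width: 0.0005
```

Run:
```python
from h import *
o=arm.get_obs();p=o["eef_pos"];print(p,o["contact_force"])
im=arm.capture("scene");cv2.imwrite("pics/s2.png",cv2.resize(im[130:310,260:460],None,fx=3,fy=3))
for th in [.65,.5,.4,.3,.2,.12,.06]:
    r=80;x=56-r*np.cos(th)+3.5*np.sin(th)+16;z=34.5+r*np.sin(th)+3.5*np.cos(th)
    print(th,np.round((w(x,0,z)-p)*1000).tolist())
delta(p,down(JY+np.pi/2))
```

```text
[0.54322857 0.13703554 0.08528929] [ 0.46153011 -0.21569689 -0.74341295]
0.65 [2.0, -0.0, 0.0]
0.5 [-4.0, 1.0, -9.0]
0.4 [-8.0, 2.0, -16.0]
0.3 [-11.0, 3.0, -24.0]
0.2 [-13.0, 3.0, -31.0]
0.12 [-15.0, 3.0, -38.0]
0.06 [-15.0, 3.0, -42.0]
t 8.28 d_mm [-1.4 -0.  -0.6] rv [ 0.    -0.001 -0.001]
```

View pics/s2.png

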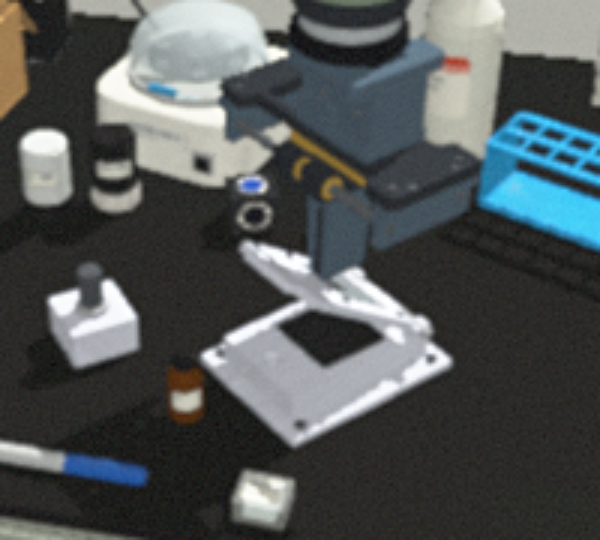

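The lid is swinging down under the fingers, and the bottle stands upright at (185,390) in the crop. I'll carry on down to the ajar rest.

{"fn": "send_rows", "kwargs": {
  "series": [
    [-4,1,-9,0,0,0,1],
    [-8,2,-16,0,0,0,1],
    [-11,3,-24,0,0,0,1],
    [-13,3,-31,0,0,0,1],
    [-15,3,-37,0,0,0,1],
    [-15,3,-42,0,0,0,1],
    [-15,3,-42,0,0,0,1],
    [-15,3,-42,0,0,0,1]
  ]
}}

```text
time: 8.95
eef_pos: [0.5298, 0.1398, 0.0431]
eef_rot: [0.162, 1.566, -0.163]
contact_force: [-0.6, 0.2, -0.1]
width: 0.0004
```

{"fn": "send_rows", "kwargs": {
  "series": [
    [0,0,20,0,0,0,1],
    [0,0,50,0,0,0,0.6],
    [-15,10,85,0,0,0,0.3],
    [-40,25,115,0,0,0,0.2],
    [-65,40,145,0,0,0,0.2],
    [-90,55,170,0,0,0,0.2],
    [-105,70,187,0,0,0,0.2],
    [-105,70,187,0,0,0,0.2],
    [-105,70,187,0,0,0,0.2],
    [-105,70,187,0,0,0,0.2],
    [-105,70,187,0,0,0,0.2]
  ]
}}

```text
time: 9.87
eef_pos: [0.4252, 0.2091, 0.2293]
eef_rot: [0.162, 1.566, -0.164]
contact_force: [-0.2, -0.1, -0.3]
width: 0.0645
```

Run:
```python
from h import *
k=arm.calibration("wrist");np.save("k4.npy",k,allow_pickle=True)
im=arm.capture("wrist");cv2.imwrite("pics/w4.png",im)
for t in("pin","jig_hole","jig_lid"):
    print(t,[(np.round(d["position"],4).tolist(),round(d["p"],2)) for d in arm.spot_in(t,"wrist")[:2]])
o=arm.get_obs();print(o["eef_pos"],o["width"],o["joint_vel"].round(3))
print(proj("wrist",[[.442,.283,.065],[.4894,.1486,.044],w(56-123,40,41),w(56-123,-40,41),w(56-135,24,41),w(56-135,-24,41)],k).round(1))
```

```text
pin [([0.4398, 0.2821, 0.0601], 0.59)]
jig_hole [([0.5073, 0.1549, 0.0416], 0.89)]
jig_lid [([0.5329, 0.1463, 0.04], 0.71)]
[0.42524759 0.20934298 0.22952904] 0.07264292628563215 [ 0.005 -0.006 -0.005  0.001  0.001 -0.   ]
[[407.5 228.5]
 [269.5 301.3]
 [311.8 280.1]
 [226.6 280.2]
 [294.5 267.8]
 [243.  267.9]]
```

View pics/w4.png

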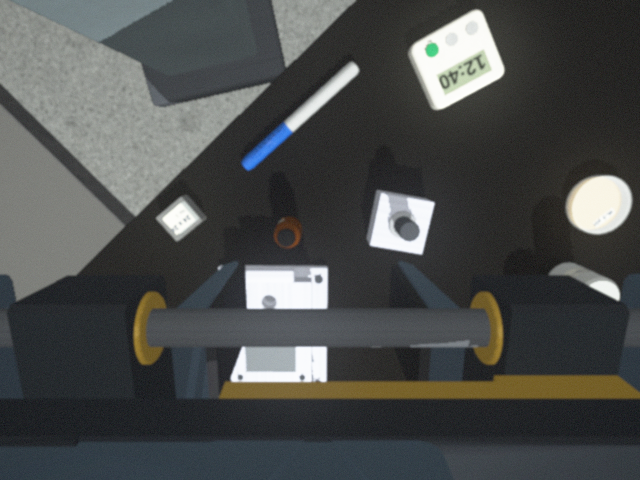

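The wrist view shows the lid down with its hole at about (269,300), and the knob at (407,229), both close to prediction. I'll zoom in on both.

Run:
```python
import cv2,numpy as np
im=cv2.imread("pics/w4.png")
a=cv2.resize(im[260:320,230:310],None,fx=8,fy=8,interpolation=2);b=cv2.resize(im[190:250,365:435],None,fx=8,fy=8,interpolation=2)
c=np.hstack([a[:,:],b]);c=cv2.resize(c,None,fx=.66,fy=.66);print(c.shape)
cv2.imwrite("pics/w4c.png",c)
```

```text
(317, 792, 3)
```

View pics/w4c.png

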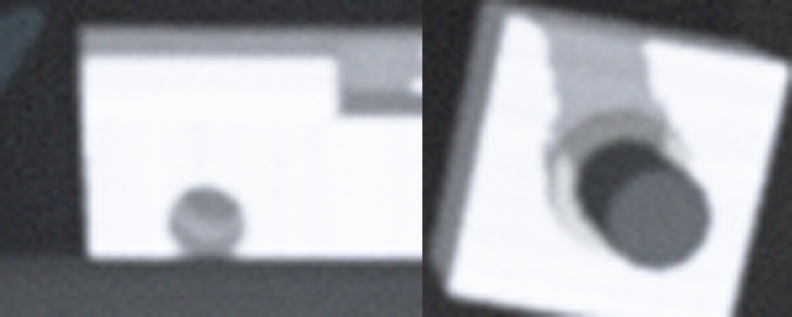

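Run:
```python
from h import *
k=np.load("k4.npy",allow_pickle=True).item()
print("knob",ray("wrist",409.2,230.9,.065,k),"block c from corners")
for u,v in((505,15),(788,65),(448,295),):print(ray("wrist",365-.4+(u-422.4)/5.28,190-.4+v/5.28,.03,k))
h=ray("wrist",268.8,301.6,.044,k);print("hole",h,RJ.inv().apply(h-JO)*1000)
print("lid left corner etc", )
delta([.4405,.2815,.10],down(JY+np.pi/2))
```

```text
knob [0.44434551 0.28413262 0.065     ] block c from corners
[0.41196995 0.27012372 0.03      ]
[0.43079336 0.31701896 0.03      ]
[0.45925204 0.25155257 0.03      ]
hole [0.48955548 0.14791011 0.044     ] [-46.71763015  -0.60443186  44.        ]
lid left corner etc
t 10.07 d_mm [  15.3   72.2 -129.5] rv [ 0.001 -0.002  0.001]
```

{"fn": "send_rows", "kwargs": {
  "series": [
    [9,35,-20,0,0,0,0.3],
    [19,70,-40,0,0,0,0.4],
    [19,75,-70,0,0,0,0.4],
    [19,75,-105,0,0,0,0.4],
    [19,75,-140,0,0,0,0.4],
    [19,75,-170,0,0,0,0.4],
    [19,75,-185,0,0,0,0.4],
    [19,75,-189,0,0,0,0.4],
    [19,75,-189,0,0,0,0.4],
    [19,75,-189,0,0,0,0.4]
  ]
}}

```text
time: 10.9
eef_pos: [0.4449, 0.2852, 0.0421]
eef_rot: [0.163, 1.564, -0.162]
contact_force: [0.1, -0.7, -0.5]
width: 0.0545
```

{"fn": "send_rows", "kwargs": {
  "series": [
    [0,0,0,0,0,0,1],
    [0,0,0,0,0,0,1],
    [0,0,0,0,0,0,1],
    [0,0,0,0,0,0,1],
    [0,0,0,0,0,0,1],
    [0,0,0,0,0,0,1]
  ]
}}

```text
time: 11.4
eef_pos: [0.4441, 0.285, 0.0418]
eef_rot: [0.163, 1.564, -0.162]
contact_force: [0.9, -1.2, -0.1]
width: 0.0176
```

{"fn": "send_rows", "kwargs": {
  "series": [
    [0,0,10,0,0,0,1],
    [0,0,25,0,0,0,1],
    [0,0,45,0,0,0,1],
    [0,0,60,0,0,0,1],
    [11,-34,65,0,0,0,1],
    [23,-68,65,0,0,0,1],
    [34,-102,65,0,0,0,1],
    [45,-136,55,0,0,0,1],
    [45,-136,50,0,0,0,1],
    [45,-136,50,0,0,0,1],
    [45,-136,50,0,0,0,1]
  ]
}}

```text
time: 12.32
eef_pos: [0.4888, 0.1492, 0.0917]
eef_rot: [0.163, 1.565, -0.163]
contact_force: [0.0, 0.9, -1.4]
width: 0.0172
```

Run:
```python
from h import *
o=arm.get_obs();print(o["eef_pos"],o["width"],o["contact_force"])
k=arm.calibration("wrist");print(proj("wrist",[[.4895,.148,.044]],k))
im=arm.capture("wrist");s=arm.capture("scene")
a=cv2.resize(im[220:360,240:400],(640,560));b=cv2.resize(s[190:290,300:430],(728,560))
cv2.imwrite("pics/w5.png",cv2.resize(np.hstack([a,b]),None,fx=.58,fy=.58))
```

```text
[0.48877254 0.14915526 0.09166982] 0.017211163123998268 [ 0.030572    0.86445825 -1.44161733]
[[316.437126   268.46907477]]
```

View pics/w5.png

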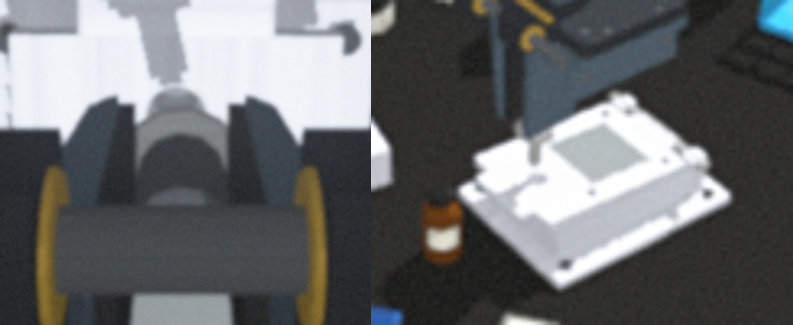

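Run:
```python
from h import *
k=arm.calibration("wrist");p=arm.get_obs()["eef_pos"];q=RJ.inv().apply(p-JO)*1000;print("tcp jig",q)
for dx,dy in((0,0),(0,1),(1,0),(0,-1),(-1,0),(-7,0)):print(dx,dy,proj("wrist",[w(q[0]+dx,q[1]+dy,44)],k))
im=cv2.imread("pics/w5.png");g=im[85:112,130:215,:].mean(2).astype(int)
for r in range(0,27,3):print(85+r,g[r,::3])
```

```text
tcp jig [-47.72531761   1.36706336  91.95493294]
0 0 [[318.14847859 266.65619636]]
0 1 [[319.91097078 266.65635255]]
1 0 [[318.14688794 268.34347447]]
0 -1 [[316.38595255 266.65604017]]
-1 0 [[318.15007256 264.96539589]]
-7 0 [[318.15970669 254.74600196]]
85 [241 242 243 244 244 244 243 242 241 234 212 197 194 202 204 201 204 214
 227 237 241 242 242 241 241 242 242 242 242]
88 [241 243 243 244 244 244 243 243 242 237 225 210 194 188 183 183 185 193
 205 218 229 237 239 239 241 242 243 242 242]
91 [242 241 243 244 243 245 243 241 238 223 197 177 168 166 165 168 166 170
 174 177 190 215 229 237 240 241 243 241 243]
94 [242 243 243 244 244 245 243 236 217 178 149 141 144 152 155 158 159 157
 152 148 148 168 201 225 237 241 243 242 242]
97 [241 242 243 244 244 244 239 221 180 141 129 129 132 139 141 144 144 142
 136 132 129 133 159 199 228 240 242 242 241]
100 [235 236 240 243 243 242 231 194 147 128 126 129 130 130 131 134 131 133
 131 128 127 126 137 174 215 237 241 243 241]
103 [173 193 224 241 243 240 219 177 141 130 126 126 128 129 129 125 127 128
 128 125 124 125 135 161 196 228 240 242 241]
106 [ 90 130 204 238 243 233 205 168 142 131 123 121 122 120 120 121 120 119
 116 116 116 120 134 150 176 216 237 242 241]
109 [ 59 115 201 238 242 228 191 157 145 132 119 115 113 114 115 112 114 115
 115 113 115 117 122 133 155 198 230 240 242]
```

The left crop puts the hole about 1.5 mm to the jig's -y side of the pin and 1 mm towards the hinge, so I'll shift by that and descend.

{"fn": "send_rows", "kwargs": {
  "series": [
    [0.7,-1.7,0,0,0,0,1],
    [0.7,-1.7,-5,0,0,0,1],
    [0.7,-1.7,-10,0,0,0,1],
    [0.7,-1.7,-14,0,0,0,1],
    [0.7,-1.7,-18,0,0,0,1],
    [0.7,-1.7,-18,0,0,0,1]
  ]
}}

```text
time: 12.92
eef_pos: [0.4889, 0.1471, 0.0724]
eef_rot: [0.162, 1.567, -0.163]
contact_force: [-0.6, -0.1, -0.2]
width: 0.017
```

{"fn": "send_rows", "kwargs": {
  "series": [
    [0,0,-2,0,0,0,1],
    [0,0,-4,0,0,0,1],
    [0,0,-6,0,0,0,1],
    [0,0,-8,0,0,0,1],
    [0,0,-10,0,0,0,1],
    [0,0,-10,0,0,0,1]
  ]
}}

```text
time: 13.42
eef_pos: [0.4895, 0.1471, 0.0631]
eef_rot: [0.162, 1.565, -0.163]
contact_force: [-0.1, 0.5, -0.6]
width: 0.0175
```

Inside the lower hole with no force. I'm continuing to the lid.

{"fn": "send_rows", "kwargs": {
  "series": [
    [0,0,-2,0,0,0,1],
    [0,0,-4,0,0,0,1],
    [0,0,-6,0,0,0,1],
    [0,0,-8,0,0,0,1],
    [0,0,-8,0,0,0,1],
    [0,0,-8,0,0,0,1]
  ]
}}

```text
time: 13.92
eef_pos: [0.4898, 0.1472, 0.0555]
eef_rot: [0.162, 1.565, -0.162]
contact_force: [0.1, 0.1, 0.3]
width: 0.0172
```

{"fn": "send_rows", "kwargs": {
  "series": [
    [0,0,-1,0,0,0,1],
    [0,0,-2,0,0,0,1],
    [0,0,-3,0,0,0,1],
    [0,0,-4,0,0,0,1],
    [0,0,-5,0,0,0,1],
    [0,0,-6,0,0,0,1],
    [0,0,-6,0,0,0,1]
  ]
}}

```text
time: 14.5
eef_pos: [0.4894, 0.1473, 0.0497]
eef_rot: [0.163, 1.565, -0.162]
contact_force: [-2.7, 0.2, 6.1]
width: 0.0169
```

{"fn": "send_rows", "kwargs": {
  "series": [
    [0,0,-1,0,0,0,1],
    [0,0,-2,0,0,0,1],
    [0,0,-2,0,0,0,1]
  ]
}}

```text
time: 14.75
eef_pos: [0.4895, 0.1474, 0.0494]
eef_rot: [0.163, 1.565, -0.162]
contact_force: [-6.3, -0.4, 19.9]
width: 0.0176
```

{"fn": "send_rows", "kwargs": {
  "series": [
    [0,0,-1,0,0,0,1],
    [0,0,-1,0,0,0,1],
    [0,0,-1,0,0,0,1]
  ]
}}

```text
time: 15.0
eef_pos: [0.4895, 0.1473, 0.0493]
eef_rot: [0.163, 1.564, -0.162]
contact_force: [-8.0, -0.5, 25.9]
width: 0.0174
```

Run:
```python
from h import *
s=arm.capture("scene");cv2.imwrite("pics/s6.png",cv2.resize(s[180:300,280:430],(750,600),interpolation=2))
o=arm.get_obs();print(o["eef_pos"],o["width"],o["contact_force"])
```

```text
[0.48952706 0.14736031 0.04927604] 0.01733767409298474 [-8.45061958 -0.9802982  24.88933267]
```

View pics/s6.png

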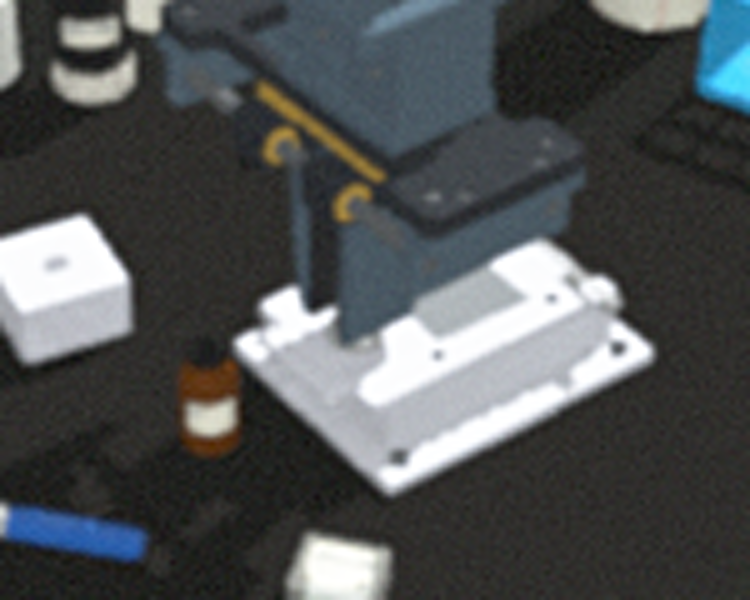

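The picture shows the lid flush on the block, the flange on the lid under the fingers at (355,340), and the bottle upright at (210,400). Handing in while still pushing.

```bash
python3 -c "
from plant import arm
print(arm.sign_off());o=arm.get_obs();print(o['time'],o['contact_force'],o['eef_pos'])"
```

```text
the job is handed in; nothing more can be done
None
the job is handed in; nothing more can be done
```

The job is done and handed in at about 15 s. The bottle stands upright on the worktop at about (0.426, 0.178), clear of the jig. The upper half is down, the pin is through both holes, and the gripper still holds the knob and pushes it down.

**Pin home:** it met a hard stop with the tool tip at z = 49.3 mm. I expected about 49.8 mm, worked out from how the pin sat in the gripper. A further 1 mm of commanded push moved the tip only 0.1 mm.

**Push:** about 25 N down at hand-in, with a side load of about 8 N along x that I left uncorrected.

**Final picture:** the upper half looks flush on the lower half, the flange bears on it, and the bottle is upright. The bystanders in view look untouched. I did not check each of them separately.

**Disagreement:** the network's position for the jig hole was 2 cm or more out in most views, because it tended to report the middle of the jig. I measured the hole from pixels instead, and a last look before insertion shifted the pin about 1.8 mm.

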